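# Hold a tube at the set slope on a weld stud

### The job

Take the square tube by the grip tab of the angle gauge on it, and rest the middle of the tube's underside on the lumpy top of the upright stud. Rock it there, keeping the dial's faces upright, until the gauge's swinging needle settles on the middle of the brass mark, and finish while holding it so, still resting on the stud, ready for tacking: do not let go. Leave the hammer, the tin and the angle iron alone.

Things in the scene. Friction and masses are not known exactly. Their poses are not given: they have to be found in the camera images.
- brace: Square steel tube offcut, 30 x 30 x 160 mm, about 0.4 kg with the dial angle gauge fixed upright on its middle. Stands on the table at the start. Origin: centre of the tube's underside; x across the tube (dial axis), y along it, z up. Dial 90 mm diameter, 20 thick, faces to +x and -x, centre 87 mm above the origin. Black grip tab above it: 14 mm thick (x), 34 wide (y), z 132 to 175 mm.
- handle (a point): Centre of the grip tab on top of the gauge, 156 mm above the brace's origin; axes as the brace's. Pinch it across its 14 mm thickness, from above.
- pointer (a joint): The gauge's swinging needle (black, the same on both faces), hung from the dial's centre; swings to plumb in about half a second. Value: angle (rad) from the gauge's own down direction (brace -z), positive when the tip lies towards the brace's +y end. 0 with the tube level, +a with the tube tilted by a, its +y end down.
- index (a joint): The brass mark: a 5 mm wide tab on the dial's lower rim (both faces), set beforehand. Value: angle (rad) measured like the pointer's; the needle is on the mark when the two values are equal. Between 0.14 and 0.35, on the +y half of the dial, so the tube's +y end must go down.
- stud: Fixed steel base plate 110 x 110 x 8 mm with four low bolt heads and an upright round stud of 32 mm diameter in its middle, topped by an uneven crown of weld lumps, the highest in the centre. Origin: centre of the plate's underside on the table; z up. Rigid.
- stud_top (a point): The highest point of the stud's crown, 70 mm above the table, on the stud's axis; the tube's underside is to rest here.
- hammer: Bystander: a hammer 240 mm long lying on the table. Leave it alone.
- tin: Bystander: a closed tin, 66 mm diameter, 90 mm tall; origin at the centre of its underside. Leave it alone.
- angle_iron: Bystander: an offcut of angle iron 130 mm long, 40 mm wide, 40 mm tall. Leave it alone.
- needle (a point): Tip of the needle, 30 mm from the dial's centre; its z axis points from the tip to the dial's centre, so straight up when the needle has settled.
- mark (a point): Middle of the brass mark, 38 mm from the dial's centre; its z axis points from the mark to the dial's centre. When the needle is on the mark, both z axes agree: the mark then lies plumb below the dial's centre.
Things that resemble listed ones, but are neither listed nor needed, are in the scene too. What is shaped like the brace but orange or red is not meant. Leave any blue or white look-alike of the stud alone.

How it is judged:
By the outcome, as a careful person would: the job done as asked, in the order asked, and still so for the second after the job is handed in, while the arm keeps its last pose, push and grip.
It also fails if it takes over 42 s, if anything falls off the work surface, if the arm or the gripper's body presses on something with over 40 N, if the wrist force passes 120 N, or if a joint passes its speed limit or range.

### The arm

A 7-joint arm with a two-finger parallel gripper is mounted at the origin on the work surface. World frame = base frame: x ahead of the robot, y to its left, z up, the work surface at z = 0. Lengths are in m, angles in rad, forces in N, time in s.
With the tool pointing down it reaches from about 0.425 to 0.875 m from the base axis. Payload 4.7 kg.
Tool frame: the origin (TCP) lies at the very end of the fingers, on their centre line; the grasp point (between the pads) lies 19 mm behind it; z points along the fingers, y is the direction in which the jaws open and shut (so a half turn about z gives the same grasp; the last joint's range is limited). The gripper opens to 87 mm and grips with 3 to 60 N. Pads are 19 mm wide; open, the fingers measure 117 mm over their backs; the gripper's body (75 mm by 190 mm) begins 51 mm behind the grasp point.
Start: joints at [1.292, 0.321, -0.07, 1.45, 0.023, 1.371, -0.057], TCP at [0.188, -0.622, 0.223] pointing down, gripper open.
Joint ranges: [-2.86, 2.86], [-0.3, 2.09], [-1.38, 1.24], [0.06, 2.45], [-1.56, 4.7], [0.09, 2.05], [-2.69, 2.69]. Speed limits (rad/s): [2.57, 2.57, 3.14, 3.14, 3.14, 3.14, 3.14].

### API

Orientations are given as a rotation vector (axis times angle).
In Python, from bench import * gives the robot as it stands.
- The arm moves only by the shell command python3 -m jog 'ROWS' [OPENING] [FORCE]. ROWS is JSON, a list of rows, each a list of 4 numbers: the shift along the world's x, y, z in mm, then the turn about the world's z in rad. In form: [[x, y, z, twist], ...]. A call has exactly 8 rows; each row is the pose to reach, as a shift and turn from the pose commanded when the call began; what a row does not reach only later rows make up. A row lasts 1/8 s, in which the tool goes at most 62.5 mm and 10.7 degrees, less where a joint would pass 70% of its speed; a pose out of reach is approached as far as the arm can. A call with a gripper value outside its range is refused whole. OPENING is the opening, from -1 (shut) to 1 (fully open), set as the call begins (- or left out, the last holds). The fingers move at their own pace and stop on an object; FORCE is the grip in N (left out, the last holds). Time passes only in rows, so rows that repeat a pose let the fingers close, or fill a call up. It gives the time, the measured TCP pose, the force and the opening at its end, in the units of the state.
- get_state(): the state, without advancing time (a new reading comes with each control period).
- get_image(name): name is "side" or "top"; returns a dict with "image" (384x512x3 uint8, red, green, blue), "fx", "fy", "cx", "cy" (pixels), "position" and "rotation" of the camera in the world. Camera axes: x right, y down, z forward; pixel columns grow to the right and rows downward; lengths in m; the calibration is good to about 2 mm. A picture is of the moment at which its call begins. There is no depth.
- close_job(): hands the job in, once; it reports no verdict.
The state is a dict: "time": time; "joint_positions": joint angles; "qd": joint speeds; "joint_torque": joint torques, N m; "position": TCP position; "tool_rot": TCP orientation; "ft_force": force on the tool from outside, world axes, zero at the start; "torque": the same for the moment, N m; "grip_width": opening from 0.0 (shut) to 1.0 (fully open).
Only numpy, scipy, OpenCV 4.12 (cv2) and the standard library are available. Lean on these libraries where they do the work, as an engineer would, in place of code of your own. Each camera call takes 0.05 s, during which the arm holds its last target. There are 200 camera calls.

## Working session

There is one attempt and no reset: what is moved stays moved. The work goes in short steps, Python scripts to look and compute and a shell command to move; the robot and the scene stay as the last step left them, time stands still between calls to the robot, and variables do not carry over. Pictures are saved under pics/ and viewed, about 8 in all and at most 12, crops included, and the job is handed in when it is done.

```bash
mkdir -p pics; cat > h.py <<'E'
from bench import *
import numpy as np, cv2
def snap(n,f,crop=None,scale=1):
    d=get_image(n); im=cv2.cvtColor(d["image"],cv2.COLOR_RGB2BGR)
    if crop: x0,y0,x1,y1=crop; im=im[y0:y1,x0:x1]
    if scale!=1: im=cv2.resize(im,None,fx=scale,fy=scale,interpolation=cv2.INTER_CUBIC)
    cv2.imwrite("pics/"+f,im); return d
def ray(d,u,v):
    r=np.array(d["rotation"])
    if r.shape!=(3,3): r=cv2.Rodrigues(r.astype(float))[0]
    w=r@np.array([(u-d["cx"])/d["fx"],(v-d["cy"])/d["fy"],1]); return np.array(d["position"]),w/np.linalg.norm(w)
def onz(d,u,v,z):
    p,w=ray(d,u,v); return p+w*(z-p[2])/w[2]
def proj(d,P):
    r=np.array(d["rotation"])
    if r.shape!=(3,3): r=cv2.Rodrigues(r.astype(float))[0]
    c=(np.atleast_2d(P)-d["position"])@r; return np.c_[c[:,0]/c[:,2]*d["fx"]+d["cx"],c[:,1]/c[:,2]*d["fy"]+d["cy"]]
def tri(a,b):
    A=[np.eye(3)-np.outer(w,w) for _,w in(a,b)]; X=np.linalg.solve(A[0]+A[1],A[0]@a[0]+A[1]@b[0])
    return X,[np.linalg.norm(M@(X-p)) for M,(p,_) in zip(A,(a,b))]
E
python3 - <<'E'
from h import *
import pickle
D={}
for n in("top","side"):
    d=snap(n,n+"0.png"); D[n]=d
    print(n,d["position"],np.round(d["rotation"],3).tolist(),d["fx"],d["cx"],d["cy"])
pickle.dump(D,open("d0.pkl","wb"))
s=get_state(); print({k:np.round(v,3).tolist() for k,v in s.items()})
a=cv2.imread("pics/top0.png");b=cv2.imread("pics/side0.png")
E
```

```text
top [0.43147278 0.00347218 1.43634706] [-2.191, 2.15, -0.11] 410.9740380025384 254.41642534161605 191.85356425587597
side [0.45031298 0.73092345 0.79902529] [-0.209, 2.824, -1.211] 375.32106528475606 257.162142832239 194.581394567093
{'time': 0.1, 'joint_positions': [1.292, 0.322, -0.07, 1.452, 0.023, 1.371, -0.057], 'qd': [-0.0, -0.002, -0.0, -0.001, 0.001, -0.0, 0.0], 'joint_torque': [0.0, -49.257, -0.406, -31.339, -0.064, 0.04, 0.0], 'position': [0.187, -0.622, 0.222], 'tool_rot': [-3.106, -0.458, 0.0], 'ft_force': [0.261, -0.226, 0.641], 'torque': [-0.013, 0.018, 0.055], 'grip_width': 0.997}
```

View pics/top0.png

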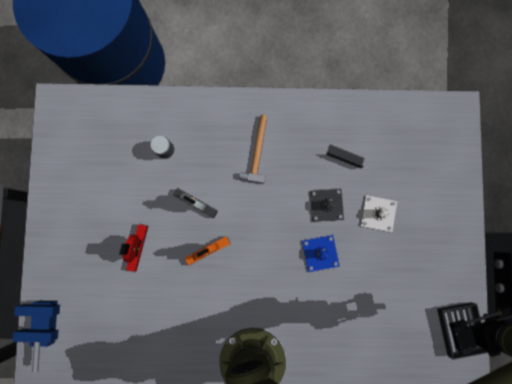

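View pics/side0.png

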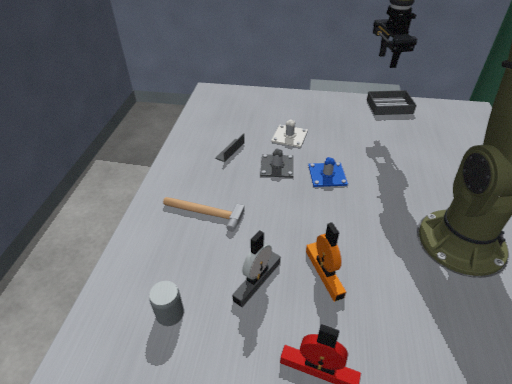

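The brace is the grey tube, at about (196,203) in top and (257,275) in side. The stud is the dark plate, at (326,205) in top and (277,163) in side. I'll zoom in on both next.

```bash
python3 - <<'E'
import cv2,numpy as np
a=cv2.imread("pics/top0.png");b=cv2.imread("pics/side0.png")
r=lambda i,s:cv2.resize(i,None,fx=s,fy=s,interpolation=cv2.INTER_CUBIC)
A=r(a[175:235,165:225],5);B=r(a[180:230,301:351],6);C=r(b[225:309,220:295],7)
c=np.zeros((600,800,3),np.uint8);c[:300,:300]=A;c[300:600,:300]=B;c[:588,300:800]=C[:588,:500]
cv2.imwrite("pics/z0.png",c)
E
```

```text
(no output)
```

View pics/z0.png

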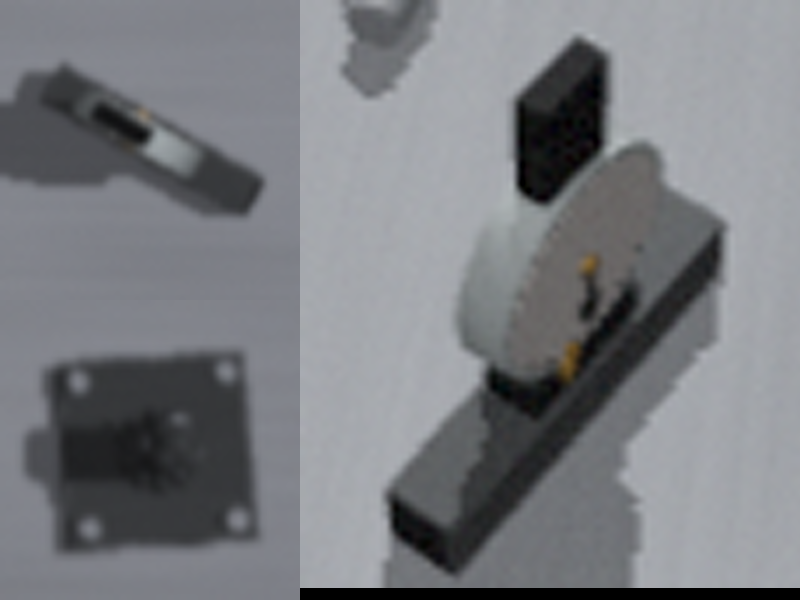

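```bash
python3 - <<'E'
from h import *; import pickle
D=pickle.load(open("d0.pkl","rb"));t,s=D["top"],D["side"]
T=lambda x,y:(165+x/5-.4,175+y/5-.4); S=lambda x,y:(220+(x-300)/7-.43,225+y/7-.43); B=lambda x,y:(301+x/6-.4,180+(y-300)/6-.4)
c=np.array([onz(t,*T(*q),.03) for q in((65,65),(265,180),(245,215),(40,100))]);print("tube top corners",c.round(3).tolist(),"ctr",c.mean(0).round(3))
for i in range(4):print(np.linalg.norm(c[i]-c[(i+1)%4]).round(3),np.degrees(np.arctan2(*(c[i]-c[(i+1)%4])[[1,0]])).round(1))
q=np.array([onz(s,*S(*q),.03) for q in((390,495),(460,535),(725,228))]);print("side tube",q.round(3).tolist(),np.degrees(np.arctan2(*(q[1]-q[2])[[1,0]])), "mid diag",((q[0]+q[2])/2).round(3))
q=np.array([onz(s,*S(*q),.175) for q in((517,97),(580,37),(607,55),(545,117))]);print("side tab",q.mean(0),[(q[i]-q[(i+1)%4]).round(3).tolist() for i in range(2)])
print("top tab",onz(t,*T(122,122),.175), "tri tab",tri(ray(t,*T(122,122)),ray(s,*S(562,77))))
p=np.array([onz(t,*B(*q),.008) for q in((45,370),(242,352),(258,537),(58,552))]);print("plate",p.mean(0),[np.linalg.norm(p[i]-p[(i+1)%4]).round(3) for i in range(4)])
b=np.array([onz(t,*B(*q),.012) for q in((78,382),(228,372),(238,520),(90,528))]);print("bolts",b.mean(0))
im=cv2.cvtColor(s["image"],cv2.COLOR_RGB2BGR)[140:185,250:305]
im2=cv2.cvtColor(s["image"],cv2.COLOR_RGB2BGR)[20:70,365:425]
a=cv2.resize(im,None,fx=8,fy=8,interpolation=2);
cv2.imwrite("pics/stud.png",a)
E
```

```text
tube top corners [[0.582, 0.268, 0.03], [0.506, 0.128, 0.03], [0.481, 0.141, 0.03], [0.558, 0.284, 0.03]] ctr [0.532 0.205 0.03 ]
0.159 61.3
0.027 -28.3
0.162 -118.0
0.029 146.4
side tube [[0.579, 0.275, 0.03], [0.553, 0.286, 0.03], [0.481, 0.15, 0.03]] 61.85299072027909 mid diag [0.53  0.212 0.03 ]
side tab [0.53062133 0.20910257 0.175     ] [[0.016, 0.027, 0.0], [0.009, -0.006, 0.0]]
top tab [0.53200551 0.20401149 0.175     ] tri tab (array([0.53194636, 0.20485607, 0.16949056]), [np.float64(0.000497309810056486), np.float64(0.0004973098100563473)])
plate [ 0.53345759 -0.24615173  0.008     ] [np.float64(0.115), np.float64(0.108), np.float64(0.116), np.float64(0.106)]
bolts [ 0.53449052 -0.24993096  0.012     ]
```

View pics/stud.png

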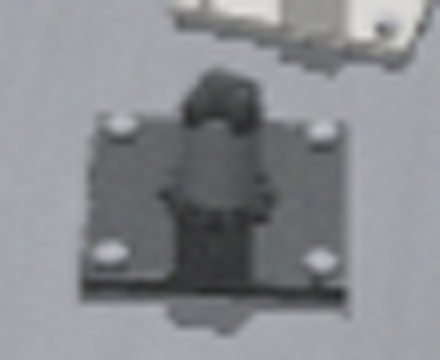

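```bash
python3 - <<'E'
from h import *; import pickle
D=pickle.load(open("d0.pkl","rb"));s=D["side"]
b=np.array([onz(s,250+x/8-.44,140+y/8-.44,.012) for x,y in((122,127),(322,132),(110,252),(322,260))]);print(b.mean(0))
x=np.array([[0.532,-0.250,0.07]]);print((proj(s,x)-[250,140])*8)
E
python3 -m jog '[[40,45,10,0.18],[80,85,20,0.36],[120,130,30,0.54],[165,170,40,0.7],[210,210,40,0.78],[250,255,40,0.78],[290,300,40,0.78],[330,345,40,0.78]]' 1
python3 -m jog '[[5,60,0,0],[10,120,0,0],[15,180,0,0],[15,240,0,0],[15,300,0,0],[15,360,0,0],[15,420,0,0],[15,484,0,0]]'
```

```text
[ 0.53253668 -0.24584594  0.012     ]
[[222.64808325  69.26109837]]
time: 1.1
position: [0.5184, -0.2759, 0.2623]
tool_rot: [-2.701, -1.605, 0.001]
ft_force: [0.9, -1.6, -0.9]
grip_width: 1.002
time: 2.1
position: [0.5324, 0.2064, 0.2624]
tool_rot: [2.701, 1.604, -0.0]
ft_force: [1.2, 0.5, -0.3]
grip_width: 1.004
```

```bash
python3 -m jog '[[0,0,-20,0],[0,0,-45,0],[0,0,-70,0],[0,0,-95,0],[0,0,-115,0],[0,0,-123,0],[0,0,-123,0],[0,0,-123,0]]'
python3 - <<'E'
from h import *
snap("side","s1.png",(190,180,330,320),4)
E
```

```text
time: 3.1
position: [0.5332, 0.2054, 0.1405]
tool_rot: [2.7, 1.605, 0.002]
ft_force: [0.9, -0.2, 0.3]
grip_width: 1.001
```

View pics/s1.png

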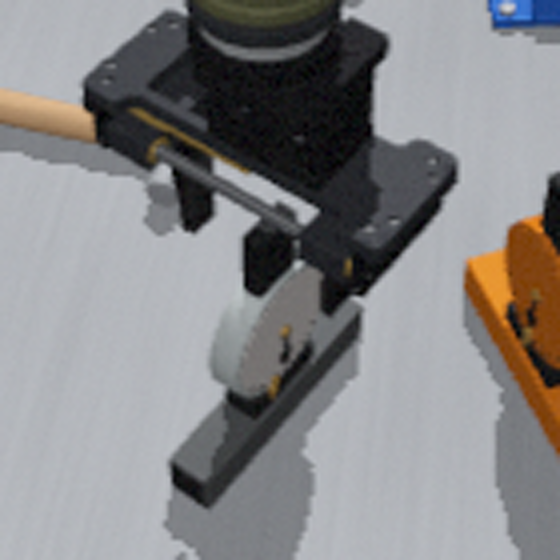

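The fingers straddle the tab (about (268,255) in the crop), with the jaw line across the tube and clear of the dial. I'll close and lift.

```bash
python3 -m jog '[[0,0,0,0],[0,0,0,0],[0,0,0,0],[0,0,0,0],[0,0,0,0],[0,0,0,0],[0,0,0,0],[0,0,0,0]]' -1 20
python3 -m jog '[[0,0,5,0],[0,0,20,0],[0,0,40,0],[0,0,60,0],[0,0,80,0],[0,0,100,0],[0,0,110,0],[0,0,110,0]]'
python3 - <<'E'
from h import *
snap("side","s2.png",(190,140,350,300),4)
E
```

```text
time: 4.15
position: [0.5325, 0.2052, 0.1396]
tool_rot: [-2.7, -1.605, 0.0]
ft_force: [0.1, 0.4, 0.4]
grip_width: 0.172
time: 5.15
position: [0.533, 0.2053, 0.2504]
tool_rot: [2.7, 1.605, 0.002]
ft_force: [-0.1, 0.1, -5.3]
grip_width: 0.159
```

View pics/s2.png

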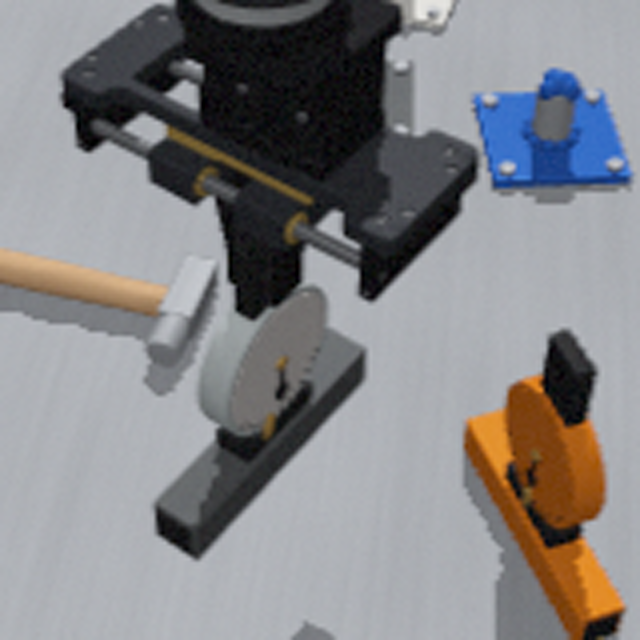

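The brace is gripped and hangs level. To measure the mark's angle, I'll bring the dial closer and face-on to the side camera.

```bash
python3 -m jog '[[-5,10,20,-0.1],[-12,25,50,-0.27],[-22,45,85,-0.45],[-33,65,120,-0.62],[-45,85,155,-0.8],[-54,100,180,-0.94],[-59,108,195,-1.04],[-60,110,200,-1.07]]'
python3 -m jog '[[0,0,0,0],[0,0,0,0],[0,0,0,0],[0,0,0,0],[0,0,0,0],[0,0,0,0],[0,0,0,0],[0,0,0,0]]'
python3 - <<'E'
from h import *; import pickle
s=get_state(); P=np.array(s["position"])
d=get_image("side"); pickle.dump(d,open("d1.pkl","wb"))
c=proj(d,P-[0,0,.05])[0]; print(c)
x0,y0=(c-[45,40]).astype(int); im=cv2.cvtColor(d["image"],cv2.COLOR_RGB2BGR)[y0:y0+90,x0:x0+90]
print(x0,y0); cv2.imwrite("pics/s3.png",cv2.resize(im,None,fx=6.5,fy=6.5,interpolation=2))
E
```

```text
time: 6.2
position: [0.4721, 0.3161, 0.4495]
tool_rot: [-3.141, -0.007, 0.001]
ft_force: [-0.3, -0.4, -4.5]
grip_width: 0.159
time: 7.2
position: [0.4726, 0.3152, 0.4496]
tool_rot: [3.142, 0.005, -0.0]
ft_force: [-0.0, 0.2, -4.8]
grip_width: 0.158
[283.78117102 197.06813749]
238 157
```

View pics/s3.png

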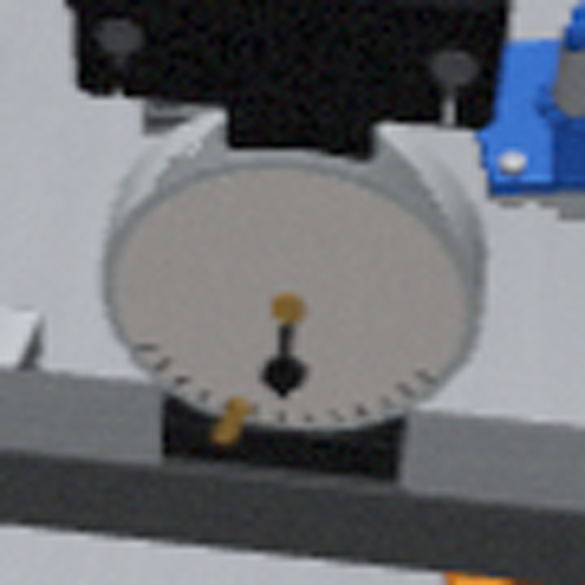

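Dial face-on: hub at (287,307) in the crop, needle tip at (283,395), brass mark at about (231,421). I'll cast these onto the face plane.

```bash
cat >> h.py <<'E'
def dial(d,P,dy,a=0,yaw=0,win=45):
    """brass blobs near the dial -> points in face plane (plane normal world y-ish at offset dy in front of P=dial centre)"""
    c=proj(d,P)[0]; x0,y0=(c-[win,win]).astype(int)
    im=d["image"][y0:y0+2*win,x0:x0+2*win]; big=cv2.resize(im,None,fx=4,fy=4,interpolation=cv2.INTER_CUBIC)
    h=cv2.cvtColor(big,cv2.COLOR_RGB2HSV); m=cv2.inRange(h,(12,90,60),(28,255,255))
    n,l,st,ce=cv2.connectedComponentsWithStats(m); nrm=np.array([-np.sin(yaw),np.cos(yaw),0]); out=[]
    for i in range(1,n):
        if st[i,4]<12: continue
        u=(ce[i]+.5)/4-.5+[x0,y0]; p,w=ray(d,*u); X=p+w*((P-p)@nrm+dy)/(w@nrm); out.append((X-P,st[i,4],u))
    return out
E
python3 - <<'E'
from h import *; import pickle
d=pickle.load(open("d1.pkl","rb")); P=np.array([.4725,.3155,.3995])
for dy in(.010,.013):
  for o in dial(d,P,dy): print(dy,(o[0]*1000).round(1),o[1],o[2].round(2))
f=lambda x,y:(238+x/6.5-.42,157+y/6.5-.42)
def pl(x,y,dy):
    p,w=ray(d,*f(x,y)); return (p+w*(P[1]+dy-p[1])/w[1]-P)*1000
for n,q in dict(hub=(287,307),tip=(283,395),bob=(284,374),m_top=(239,402),m_bot=(222,440),tick0=(282,416),tickR=(430,377),tickL=(147,348)).items(): print(n,pl(*q,.010).round(1))
A=np.array([[0,410],[585,555]]) 
E
```

```text
0.01 [ 2. 10. -5.] 269 [281.74 204.02]
0.01 [ 14.2  10.  -46.6] 413 [273.02 221.6 ]
0.013 [ 1.8 13.  -2. ] 269 [281.74 204.02]
0.013 [ 14.   13.  -43.3] 413 [273.02 221.6 ]
hub [ 2.  10.  -4.6]
tip [  1.7  10.  -34.7]
bob [  1.7  10.  -27.3]
m_top [ 12.3  10.  -38.9]
m_bot [ 16.1  10.  -53.4]
tick0 [  1.6  10.  -42.2]
tickR [-33.  10. -23.]
tickL [ 35.1  10.  -23.3]
```

```bash
python3 -m jog '[[3,-15,0,0],[8,-45,-5,0],[14,-85,-15,0],[20,-125,-30,0],[26,-170,-45,0],[33,-215,-60,0],[38,-260,-75,0],[42,-305,-90,0]]'
python3 -m jog '[[5,-50,-15,0],[9,-95,-35,0],[12,-140,-55,0],[14,-180,-75,0],[16,-215,-95,0],[17,-240,-110,0],[17,-255,-118,0],[17,-258,-120,0]]'
python3 -m jog '[[0,0,0,0],[0,0,0,0],[0,0,0,0],[0,0,0,0],[0,0,-5,0],[0,0,-10,0],[0,0,-15,0],[0,0,-20,0]]'
python3 - <<'E'
from h import *; import pickle
D={n:get_image(n) for n in("side","top")}; pickle.dump(D,open("d2.pkl","wb"))
s=get_state();P=np.array(s["position"]);print(P,s["ft_force"])
d=D["side"]
for o in dial(d,P-[0,0,.0526],.010,win=30): print((o[0]*1000).round(1),o[1],o[2].round(2))
im=cv2.cvtColor(d["image"],cv2.COLOR_RGB2BGR); c=proj(d,P-[0,0,.09])[0].astype(int); im=im[c[1]-40:c[1]+40,c[0]-45:c[0]+45]
cv2.imwrite("pics/s4.png",cv2.resize(im,None,fx=7,fy=7,interpolation=2)); print(c-[45,40])
E
```

```text
time: 8.25
position: [0.5143, 0.0073, 0.3594]
tool_rot: [3.141, 0.002, 0.001]
ft_force: [0.2, 0.2, -4.7]
grip_width: 0.156
time: 9.25
position: [0.5313, -0.2484, 0.2392]
tool_rot: [-3.141, -0.003, 0.001]
ft_force: [0.1, 0.2, -4.7]
grip_width: 0.161
time: 10.25
position: [0.5315, -0.2479, 0.219]
tool_rot: [-3.142, -0.004, 0.001]
ft_force: [0.5, 0.3, -4.7]
grip_width: 0.159
[ 0.53114243 -0.24770238  0.21866715] [-0.01305587 -1.02787245 -5.76629433]
[ 2.1 10.  -2.1] 59 [278.06 126.  ]
[ 14.4  10.  -43.8] 104 [273.68 137.06]
[233  93]
```

View pics/s4.png

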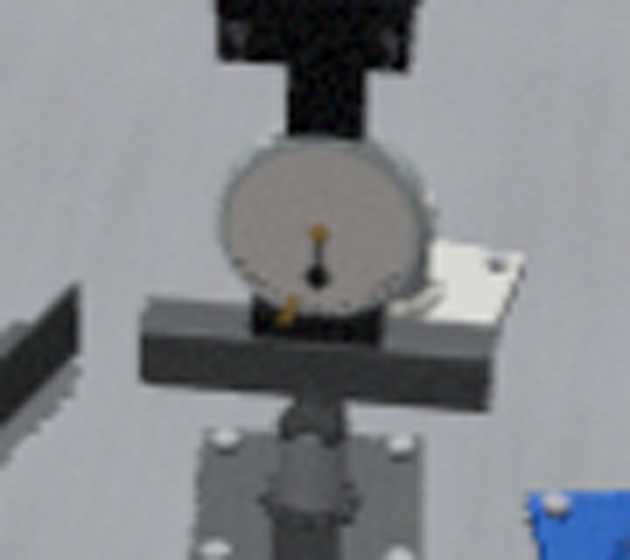

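Tube is level and centred over the stud: hub at (318,233), mark at (288,310), tube underside middle near (316,395), stud axis near x≈315. The two views agree on an index of about 0.285 rad. Next I lower to contact.

```bash
python3 -m jog '[[0,0,-2,0],[0,0,-4,0],[0,0,-6,0],[0,0,-8,0],[0,0,-9,0],[0,0,-9,0],[0,0,-9,0],[0,0,-9,0]]'
python3 - <<'E'
from h import *
import pickle
d=pickle.load(open("d2.pkl","rb"))["side"]; P=np.array([.5312,-.248,.2187])
f=lambda x,y:(233+x/7-.43,93+y/7-.43)
def pl(q,dy):
    p,w=ray(d,*f(*q)); return (p+w*(P[1]+dy-p[1])/w[1]-P)*1000
for q in((142,382),(490,408),(140,338),(495,358)): print(pl(q,.015).round(1))
for q in((275,440),(345,440)):print(pl(q,0).round(1),pl(q,.01).round(1))
E
```

```text
time: 11.35
position: [0.5316, -0.2479, 0.2107]
tool_rot: [3.141, 0.004, 0.0]
ft_force: [0.2, 0.0, -4.2]
grip_width: 0.161
[  79.8   15.  -138.7]
[ -79.1   15.  -136.2]
[  80.4   15.  -114.3]
[ -79.1   15.  -108.7]
[  19.3    0.  -176.7] [  18.3   10.  -169. ]
[ -13.5    0.  -173.1] [ -14.2   10.  -165.4]
```

```bash
python3 -m jog '[[1,0,0,0],[1,0,0,0],[1,0,-0.5,0],[1,0,-1,0],[1,0,-1.5,0],[1,0,-2,0],[1,0,-2,0],[1,0,-2,0]]'
```

```text
time: 12.35
position: [0.5328, -0.248, 0.2092]
tool_rot: [3.141, 0.004, 0.001]
ft_force: [-0.8, -0.8, 1.0]
grip_width: 0.163
```

```bash
python3 -m jog '[[0,0,-0.5,0],[2,0,-1,0],[6,0,-1.1,0],[10,0,-1.3,0],[15,0,-1.7,0],[20,0,-2.3,0],[23.7,0,-2.8,0],[23.7,0,-2.8,0]]'
cat > m.py <<'E'
from h import *; import sys
s=get_state();P=np.array(s["position"]);print(P.round(4),np.round(s["ft_force"],1))
Z=[]
for k in range(3):
    d=get_image("side"); a=float(sys.argv[1]); C=P+[0,0,.019]-np.array([np.sin(a),0,np.cos(a)])*.0716
    b=dial(d,C,.010,win=28); b=sorted(b,key=lambda o:-o[0][2])
    h=b[0][0]; m=b[-1][0]; Z.append(np.arctan2(*(m-h)[[0,2]]*np.array([1,-1])))
print("blobs",len(b),"hub",(h*1000).round(1),"mark-hub",((m-h)*1000).round(1),"mark from plumb",np.round(Z,3))
im=cv2.cvtColor(d["image"],cv2.COLOR_RGB2BGR); c=proj(d,P-[0,0,.08])[0].astype(int); im=im[c[1]-42:c[1]+42,c[0]-50:c[0]+50]
cv2.imwrite("pics/"+sys.argv[2],cv2.resize(im,None,fx=7,fy=7,interpolation=2)); print(c-[50,42])
E
python3 m.py 0.15 s5.png
```

```text
time: 13.35
position: [0.5575, -0.2478, 0.2069]
tool_rot: [3.141, 0.005, 0.004]
ft_force: [-0.1, 0.4, 5.1]
grip_width: 0.163
[ 0.5575 -0.2478  0.2069] [-0.1  0.4  5.1]
blobs 2 hub [ 1.8 10.  -2.7] mark-hub [  5.4   0.  -42.6] mark from plumb [0.129 0.123 0.127]
[220  91]
```

Rocking works: the mark moved from 0.287 to 0.126 rad off plumb. I'll do the rest now.

```bash
python3 -m jog '[[2,0,-0.4,0],[5,0,-1,0],[9,0,-1.9,0],[13,0,-2.8,0],[16,0,-3.5,0],[18.5,0,-4.1,0],[19.9,0,-4.5,0],[19.9,0,-4.5,0]]'
python3 -m jog '[[0,0,0,0],[0,0,0,0],[0,0,0,0],[0,0,0,0],[0,0,0,0],[0,0,0,0],[0,0,0,0],[0,0,0,0]]'
python3 m.py 0.285 s6.png
```

```text
time: 14.5
position: [0.5773, -0.2477, 0.2024]
tool_rot: [3.141, 0.005, 0.004]
ft_force: [0.8, 0.5, 5.4]
grip_width: 0.162
time: 15.5
position: [0.5773, -0.2477, 0.2024]
tool_rot: [3.141, 0.005, 0.004]
ft_force: [1.0, 1.2, 5.0]
grip_width: 0.161
[ 0.5773 -0.2477  0.2024] [1.  1.2 5. ]
blobs 2 hub [ 2.7 10.  -2.6] mark-hub [ -0.2   0.  -43.8] mark from plumb [-0.005 -0.005 -0.004]
[214  92]
```

View pics/s6.png

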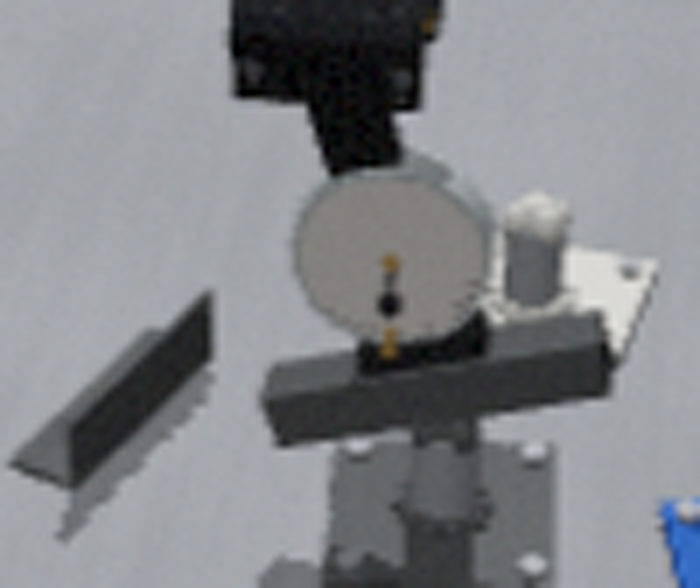

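Final view: hub at (391,262), needle bob at (389,303) and brass mark at (389,342) are in line. The tube's underside middle, about (445,420), sits on the stud axis at x≈446. Handing it in.

```bash
python3 -c "
from bench import *
print(close_job())"
```

```text
the job is handed in; nothing more can be done
None
```

I gripped the brace by its tab and rested the middle of its underside on the stud. I then rocked it about 0.285 rad, +y end down, by moving the grip along an arc about the stud top, and handed it in at about 15.7 s still held.

- **Needle on mark:** in three frames the mark read 0.004–0.005 rad from plumb, and in the picture hub, needle and mark line up.
- **Resting on the stud:** the load on the stud was about 10 N. The grip moved 44.5 mm, against about 45 mm expected for a pivot without slipping. The picture shows the tube's middle on the stud axis.
- **Disagreement:** the brass blob's centre measured about 43 mm from the hub, where 38 mm is stated. Two viewing angles gave the same mark angle (0.285 and 0.287), and the final plumb check does not depend on that radius.
- **Uncertainty:** the tube's centring on the stud is known only to about 1–2 mm.
- **Other objects:** I did not move the hammer, the tin or the angle iron. I made no separate check on them at the end.

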